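Find the high spot of a pulley on the runout bench

TASK

Check the belt pulley on the lab's runout bench: push the gauge carriage fully home towards the pulley by its yellow tab, firmly but without ramming it, then turn the pulley slowly by its red crank grip and find its one highest spot. Leave the pulley standing still with that high spot right under the pointer, carriage still home, and let go. Move the pointer only by means of the pulley, and do not disturb the things lying around.

Things in the scene. Friction and masses are not known exactly. Their poses are not given: they have to be found in the camera images.
- bench: grey bench plate 190 x 360 mm, 12 mm thick, bolted to the table; origin at table height under the pulley's upright axis, z up. Its y axis points level from the pulley's axis straight to the gauge carriage, 0.10 to 0.23 m away; the carriage slides along this y axis and the pointer touches the pulley's groove on its +y side.
- pulley_axis (a point): centre of the pulley's upper face, 69 mm above the table. Level aluminium belt pulley, 164 mm across, turning both ways without end; hub cap 32 mm across, 9 mm high. Its groove floor (140 mm across), hidden between two flanges, is round but for one high spot (4 mm) and one lesser bump (2 mm) elsewhere, both unmarked, each rising and falling within about 15 degrees either side of its rounded top.
- crank_grip (a point): centre (half-way up) of the red crank grip: an upright round sleeve 18 mm across, 40 mm tall, spinning freely on its pin 55 mm from the pulley's axis; centre 96 mm, foot 76 mm above the table; carried round by the pulley. With the carriage home its centre stays more than 35 mm clear of the dial (top 86 mm above the table) and of the yellow tab beyond.
- pulley (a joint): angle of the pulley about its upright axis (rad), growing anticlockwise seen from above; says nothing about where the high spot is. The bearing drags with about 0.12 N m (about 2 N at the grip), so it stays where it is left near a top or on the round. Climbing a bump costs about 3 to 6 N more at the grip; past the top the pointer's spring pushes it on.
- tab_top (a point): middle of the top edge of the yellow tab at the outer end of the blue gauge carriage: upright plate 34 mm wide (across the slide), 12 mm thick (along the slide), top 119 mm above the table, free on its outer face down to 45 mm. The dial (88 mm across) lies between it and the pulley. Axes as those of the bench: push its outer (+y) face towards -y, 10 to 40 mm below the top.
- carriage (a joint): travel of the gauge carriage towards the pulley (m): 0 drawn back, 0.030 fully home at a hard stop. Stiff slide: it takes about 11 N, plus 0.03 N per mm/s and up to 6 N if a bump stands at the pointer; it stays where it is left. More than 40 N on it is ramming.
- pointer (a joint): how far the gauge's spring-loaded pointer is pushed back by the groove floor (m). Carriage home: about 0.0009 on the round, 0.0027 on the lesser bump, 0.0045 on top of the high spot, 0.8 mm less 6 degrees either side of the top. Spring 1.5 N/mm. The dial's red needle shows the same, enlarged: clockwise from above by 0.3 rad per mm, ticks 0.2 rad apart. Rod 57 mm up; not to be touched.
- screwdriver: orange-handled screwdriver lying on the table, to be left alone
- mug: blue mug, 76 mm across, 90 mm tall, origin at the centre of its underside, to be left alone
- adapter: small brass coaxial adapter standing on the table, 22 mm across, 36 mm tall, to be left alone

How it is judged:
By the outcome, as a careful person would: the job done as asked, in the order asked, and still so for the second after the job is handed in, with the robot touching nothing.
It also fails if it takes over 72 s, if anything falls off the work surface, if the arm or the gripper's body presses on something with over 40 N, if the wrist force passes 120 N, or if a joint passes its speed limit or range.

ROBOT

A 6-joint arm with a two-finger parallel gripper is mounted at the origin on the work surface. World frame = base frame: x ahead of the robot, y to its left, z up, the work surface at z = 0. Lengths are in mm, angles in rad, forces in N, time in s.
With the tool pointing down it reaches from about 350 to 975 mm from the base axis. Payload 7.1 kg.
Tool frame: the origin (TCP) lies at the very end of the fingers, on their centre line; the grasp point (between the pads) lies 19 mm behind it (ctrl.pinch_z is the distance from the TCP to the grasp point, in mm); z points along the fingers, y is the direction in which the jaws open and shut (so a half turn about z gives the same grasp; the last joint's range is limited). The gripper opens to 88 mm and grips with 3 to 60 N. Pads are 20 mm wide; open, the fingers measure 115 mm over their backs; the gripper's body (75 mm by 178 mm) begins 61 mm behind the grasp point.
Start: joints at [1.325, 0.423, 1.63, -0, 1.089, -0.019], TCP at [140.507, 608.985, 222.675] pointing down, gripper open.
Joint ranges: [-3, 3], [-0.9, 2.11], [0.09, 2.58], [-1.31, 4.45], [0.11, 2.69], [-2.54, 2.54]. Speed limits (rad/s): [2.39, 2.39, 3.01, 3.14, 3.14, 3.14].

INTERFACE

Orientations are given as a rotation vector (axis times angle).
In Python, from workcell import ctrl gives the robot as it stands.
- The arm moves only by the shell command python3 -m inch 'ROWS' [OPENING]. ROWS is JSON, a list of rows, each an object with "xyz": the shift along the tool's x, y, z in cm, a list of three; "spin": the turn about the tool's z in degrees. A call has 1 to 20 rows; each row is the pose to reach, as a shift and turn from the pose measured when the call began, along the tool's axes at that moment; what a row does not reach only later rows make up. A row lasts 1/10 s, in which the tool goes at most 50 mm and 8.59 degrees, less where a joint would pass 70% of its speed; a pose out of reach is approached as far as the arm can. A call with a gripper value outside its range is refused whole. OPENING is the closure, from 0 (fully open) to 1 (shut), set as the call begins (- or left out, the last holds). The fingers move at their own pace and stop on an object; the grip force is fixed at half the most. Time passes only in rows, so rows that repeat a pose let the fingers close. It gives the time, the measured TCP pose, the force and the opening at its end, in the units of the state.
- ctrl.get_obs(): the state, without advancing time (a new reading comes with each control period).
- ctrl.get_image(name): name is "scene" or "top"; returns the picture (384x512x3 uint8, red, green, blue); there is no depth.
- ctrl.camera_info(name): a dict with "camera_matrix" (3x3 intrinsics, pixels), "k1" (the pictures are not rectified: a ray, as slopes to the right and down, at radius r is drawn at 1 + k1 r^2 times it, then the intrinsics apply), "R" (3x3) and "t" (3): a world point X has camera coordinates R X + t. Camera axes: x right, y down, z forward; pixel columns grow to the right and rows downward; lengths in mm; the calibration is good to about 2 mm. A picture is of the moment at which its call begins. camera_info takes no time and is no camera call.
- ctrl.close_job(): hands the job in, once; it reports no verdict.
The state is a dict: "t": time; "qpos": joint angles; "qvel": joint speeds; "joint_torque": joint torques, N m; "ee_pos": TCP position; "orientation": TCP orientation; "ft_force": force on the tool from outside, world axes, zero at the start; "moment": the same for the moment, N m; "width": finger opening in mm.
Only numpy, scipy, OpenCV 4.12 (cv2) and the standard library are available. Lean on these libraries where they do the work, as an engineer would, in place of code of your own. Each camera call takes 0.05 s, during which the arm holds its last target. There are 200 camera calls.

## Working session

There is one attempt and no reset: what is moved stays moved. The work goes in short steps, Python scripts to look and compute and a shell command to move; the robot and the scene stay as the last step left them, time stands still between calls to the robot, and variables do not carry over. Pictures are saved under pics/ and viewed, about 8 in all and at most 12, crops included, and the job is handed in when it is done.

```bash
ls; mkdir -p pics
python3 - <<'E'
from workcell import ctrl
import cv2, numpy as np
for n in ("scene","top"):
    im=ctrl.get_image(n); cv2.imwrite(f"pics/{n}0.png",im[:,:,::-1])
    i=ctrl.camera_info(n); print(n,{k:np.round(v,3).tolist() for k,v in i.items() if k in("camera_matrix","k1","R","t")})
print(ctrl.get_obs())
a=cv2.imread("pics/scene0.png");b=cv2.imread("pics/top0.png")
cv2.imwrite("pics/both.png",cv2.resize(np.vstack([a,b]),None,fx=.78,fy=.78))
E
```

```text
pics
scene {'camera_matrix': [[415.404, 0.0, 252.64], [0.0, 415.404, 191.732], [0.0, 0.0, 1.0]], 'k1': -0.055, 'R': [[-0.885, 0.464, 0.021], [0.277, 0.564, -0.778], [-0.373, -0.683, -0.628]], 't': [481.761, -101.661, 1330.804]}
top {'camera_matrix': [[397.031, 0.0, 258.181], [0.0, 397.031, 187.773], [0.0, 0.0, 1.0]], 'k1': 0.014, 'R': [[-0.016, -1.0, 0.0], [-0.984, 0.016, -0.175], [0.175, -0.003, -0.985]], 't': [40.23, 582.817, 966.374]}
{'t': 0.1, 'qpos': array([ 1.32498295e+00,  4.23741328e-01,  1.63061599e+00, -1.24169515e-05,
        1.08860591e+00, -1.89866540e-02]), 'qvel': array([ 0.00064515, -0.00384447, -0.00148579,  0.00131338, -0.0009074 ,
       -0.00028238]), 'joint_torque': array([ 5.49223932e-04, -5.45613062e+01, -2.74325520e+01,  6.45018672e-02,
        1.87304348e-02, -4.56034434e-05]), 'ee_pos': array([140.40070096, 608.50482733, 221.99290615]), 'orientation': array([-3.55506932e-01, -3.12124115e+00,  2.13620808e-03]), 'ft_force': array([-1.04650612,  0.2306159 , -0.81092554]), 'moment': array([-0.02100103, -0.0192985 ,  0.00215496]), 'width': 87.79278279290895}
```

View pics/top0.png

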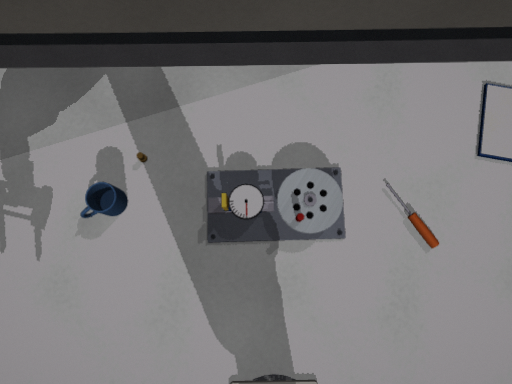

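View pics/scene0.png

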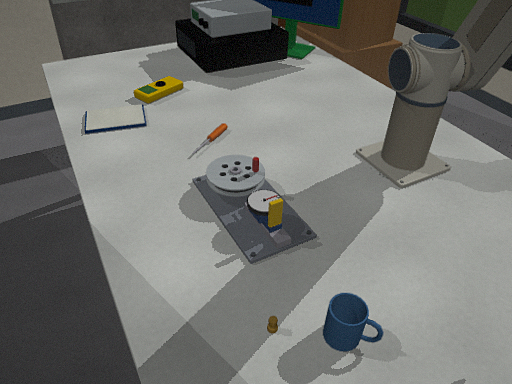

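The top view shows the bench at columns 207–344, with the pulley centred near (310,200), the red grip at (300,217), the dial at (246,201) and the yellow tab at (225,201). The mug (105,200), adapter (142,157) and screwdriver (415,220) are clear of it. The scene view shows the same layout, with the tab at (275,213) and the grip at (256,164).

```bash
cat > h.py <<'E'
from workcell import ctrl
import cv2, numpy as np
def cast(n,uv,z):
    i=ctrl.camera_info(n);K=np.array(i["camera_matrix"]);R=np.array(i["R"]);t=np.array(i["t"])
    d=(np.array(uv,float)-K[:2,2])/[K[0,0],K[1,1]]; s=d.copy()
    for _ in range(20): s=d/(1+i["k1"]*(s@s))
    c=-R.T@t; r=R.T@np.array([*s,1]); return c+r*(z-c[2])/r[2]
def blob(n,im,lo,hi,box):
    h=cv2.cvtColor(im,cv2.COLOR_RGB2HSV); m=cv2.inRange(h,np.array(lo),np.array(hi))
    k=np.zeros_like(m);u0,v0,u1,v1=box;k[v0:v1,u0:u1]=m[v0:v1,u0:u1]
    ys,xs=np.nonzero(k); return k,(xs.mean(),ys.mean()) if len(xs) else None,len(xs)
E
python3 - <<'E'
from h import *
t=cv2.imread("pics/top0.png")[:,:,::-1].copy(); s=cv2.imread("pics/scene0.png")[:,:,::-1].copy()
# pulley disc (bright)
g=cv2.cvtColor(t,cv2.COLOR_RGB2GRAY)
print(g[200,265:350]); print(g[160:240,310])
k,c,n=blob("top",t,(0,120,60),(12,255,255),(280,160,345,240)); print("red top",c,n,cast("top",c,100) if c else 0)
k,c,n=blob("top",t,(18,120,60),(35,255,255),(205,180,240,220)); ys,xs=np.nonzero(k);print("tab top",c,n,xs.min(),xs.max(),ys.min(),ys.max(),cast("top",c,110))
k,c,n=blob("scene",s,(0,120,60),(12,255,255),(240,150,270,180)); ys,xs=np.nonzero(k);print("red sc",c,n,xs.min(),xs.max(),ys.min(),ys.max(),cast("scene",c,98))
k,c,n=blob("scene",s,(18,120,60),(35,255,255),(255,190,300,245)); ys,xs=np.nonzero(k);print("tab sc",c,n,xs.min(),xs.max(),ys.min(),ys.max())
# bench corners
m=((g<110)).astype(np.uint8)
big=np.zeros((600,800,3),np.uint8); A=cv2.resize(t[150:250,195:355],(800,500),interpolation=cv2.INTER_CUBIC); cv2.imwrite("pics/crop1.png",A[:,:,::-1])
E
```

```text
[ 91  93  95  96  90  77  77  81  75  72  73  75  99 129 131 131 131 130
 129 130 132 130 130 127 126 128 117  90  92  95  92  93  92 105 129 131
 130 123 102  85 107 106  93  49  34  33  33  62 104 108 109 116 131 130
 132 131 132 130 129 132 133 133 131 130 130 130 131 130 129 129 127 128
 129 127 128 128 126 121 115 146 146 147 146 146 145]
[110 109 108 107 107 107 107 108 120 127 130 130 129 130 131 130 134 131
 130 131 129  92  35   8  11   9   7   7  51 114 131 105  93  94 101 104
  83  49  35  36  33  35  94 109 108 106 113 123 127 130 129  93  37   8
   6   7   9   7  52 114 129 129 129 131 132 135 131 131 131 132 131 130
 128  97  75  71  71  72  72  93]
red top (np.float64(299.79487179487177), np.float64(216.87179487179486)) 39 [502.00286635 -68.11985389 100.        ]
tab top (np.float64(224.06741573033707), np.float64(201.06741573033707)) 89 221 227 193 210 [541.93657451 113.23279379 110.        ]
red sc (np.float64(255.41176470588235), np.float64(163.72058823529412)) 68 253 258 157 171 [503.02935974 -66.48466951  98.        ]
tab sc (np.float64(274.90985915492956), np.float64(212.2394366197183)) 355 268 282 198 226
```

View pics/crop1.png

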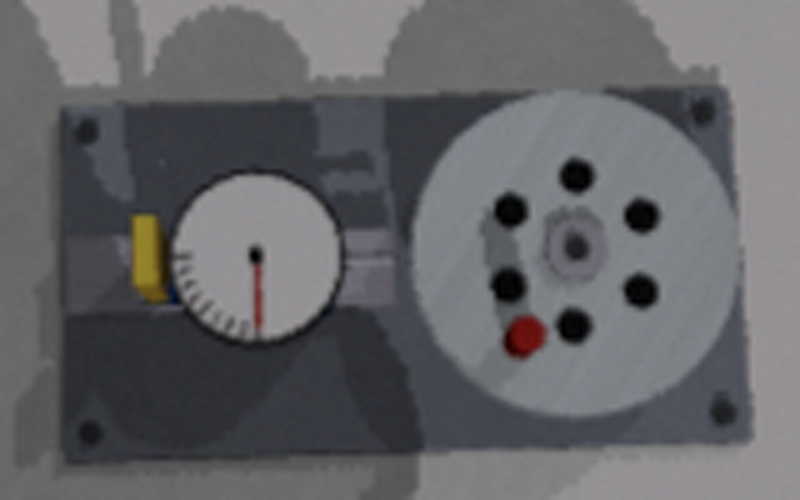

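The crop shows the pulley disc spanning x 413–742 and y 90–417, the dial centre at (256,256) and the needle pointing down. The tab's top is at about (146,248). The bench's corner screws are at (87,131), (90,432), (704,111) and (722,411).

Run:
```python
from h import *
P=lambda x,y,z:cast("top",((x+.5)/5-.5+195,(y+.5)/5-.5+150),z)
sc=[P(*p,14) for p in((87,131),(90,432),(704,111),(722,411))]
for p in sc: print("screw",p.round(1))
ctr=[P(413,253,69),P(742,253,69),P(577.5,90,69),P(577.5,417,69)]
for p in ctr: print("rim",p.round(1))
c=np.array([(ctr[2][0]+ctr[3][0])/2,(ctr[0][1]+ctr[1][1])/2]); print("axis",c)
yd=(sc[0]-sc[2])+(sc[1]-sc[3]); print("ydir deg",np.degrees(np.arctan2(yd[1],yd[0])))
xd=(sc[1]-sc[0])+(sc[3]-sc[2]); print("xdir deg",np.degrees(np.arctan2(xd[1],xd[0])))
d=P(256,256,86); print("dial",d, "dir",np.degrees(np.arctan2(d[1]-c[1],d[0]-c[0])),np.hypot(*(d[:2]-c)))
for y in (214,288): print("tab edges at top",P(134,y,119).round(1),P(155,y,119).round(1))
t=np.array([541.9,113.2]);print("tabdir",np.degrees(np.arctan2(*(t-c)[::-1])),np.hypot(*(t-c)))
for z in (96,116): print("red",cast("top",(299.8,216.9),z).round(1))
# grip from two views: centroid of visible scene blob
r=np.array([502.3,-68]);print("r",np.hypot(*(r-c)),np.degrees(np.arctan2(*(r-c)[::-1])))
for z in (119,):print("tab sc top edge",cast("scene",(276,198.5),z))
for z in (69,):
  s=cv2.imread("pics/scene0.png"); g=cv2.cvtColor(s,cv2.COLOR_BGR2GRAY)
```

```text
screw [624.5 153.5  14. ]
screw [464.5 151.2  14. ]
screw [ 630.1 -176.8   14. ]
screw [ 470.1 -178.    14. ]
rim [547.9 -16.3  69. ]
rim [ 545.2 -181.    69. ]
rim [ 630.1 -102.    69. ]
rim [464.9 -95.5  69. ]
axis [547.50154382 -98.64182523]
ydir deg 90.96304641633373
xdir deg -179.37062672498683
dial [545.19383661  61.80503887  86.        ] dir 90.82402836486453 160.4634591228588
tab edges at top [561.6 118.8 119. ] [561.4 108.8 119. ]
tab edges at top [526.1 118.8 119. ] [525.9 108.9 119. ]
tabdir 91.51466808270905 211.91587059515194
red [502.3 -68.6  96. ]
red [500.3 -66.4 116. ]
r 54.60861669586993 145.86691641133984
tab sc top edge [540.74582936 107.2031517  119.        ]
```

```bash
cat >> h.py <<'E'
from scipy.spatial.transform import Rotation as Rot
AX=np.array([547.5,-98.6]); YAW=np.radians(90.95)
def to(x,y,z,yaw=None):
    o=ctrl.get_obs(); R=Rot.from_rotvec(o["orientation"]); d=R.inv().apply(np.array([x,y,z])-o["ee_pos"])/10
    v=R.apply([0,1,0]); a=np.degrees(np.arctan2(v[1],v[0]))
    print("shift cm",d.round(2),"yaw",a.round(2),"spin",None if yaw is None else round(a-yaw,2))
def st():
    o=ctrl.get_obs(); print("t",round(o["t"],2),o["ee_pos"].round(2),"F",o["ft_force"].round(1),"w",round(o["width"],1))
E
python3 - <<'E'
from h import *
st(); to(544,155,215,90.95)
E
```

```text
t 0.1 [140.4  608.5  221.99] F [-1.   0.2 -0.8] w 87.8
shift cm [-49.52 -35.11   0.75] yaw 77.0 spin -13.95
```

```bash
python3 -m inch '[{"xyz":[-1,-0.7,0],"spin":0},{"xyz":[-3,-2.1,0],"spin":-1},{"xyz":[-6,-4.3,0],"spin":-2},{"xyz":[-9.5,-6.7,0.2],"spin":-3},{"xyz":[-13,-9.2,0.2],"spin":-4},{"xyz":[-16.5,-11.7,0.3],"spin":-5},{"xyz":[-20,-14.2,0.3],"spin":-6},{"xyz":[-23.5,-16.7,0.4],"spin":-7},{"xyz":[-27,-19.1,0.4],"spin":-8},{"xyz":[-30.5,-21.6,0.5],"spin":-9},{"xyz":[-34,-24.1,0.5],"spin":-10},{"xyz":[-37.5,-26.6,0.6],"spin":-11},{"xyz":[-41,-29.1,0.6],"spin":-12},{"xyz":[-44,-31.2,0.7],"spin":-13},{"xyz":[-46.5,-33,0.7],"spin":-13.5},{"xyz":[-48.5,-34.4,0.7],"spin":-14},{"xyz":[-49.5,-35.1,0.7],"spin":-14},{"xyz":[-49.5,-35.1,0.7],"spin":-14},{"xyz":[-49.5,-35.1,0.7],"spin":-14}]' 1
python3 - <<'E'
from h import *
st(); to(543.5,150,90,90.95)
E
```

```text
t: 2.0
ee_pos: [543.0, 155.3, 215.2]
orientation: [0.027, -3.14, 0.002]
ft_force: [-0.4, 0.4, -0.1]
width: 0.5
t 2.0 [543.01 155.35 215.22] F [-0.4  0.4 -0.1] w 0.5
shift cm [-0.06 -0.52 12.52] yaw 90.98 spin 0.03
```

```bash
python3 -m inch '[{"xyz":[0,-0.1,1],"spin":0},{"xyz":[0,-0.2,3],"spin":0},{"xyz":[0,-0.3,5.5],"spin":0},{"xyz":[0,-0.5,8],"spin":0},{"xyz":[0,-0.5,10],"spin":0},{"xyz":[0,-0.5,11.5],"spin":0},{"xyz":[0,-0.5,12.2],"spin":0},{"xyz":[0,-0.5,12.2],"spin":0}]'
python3 - <<'E'
from h import *
st(); im=ctrl.get_image("scene");t=ctrl.get_image("top");
cv2.imwrite("pics/pre.png",np.hstack([cv2.resize(im[130:270,180:330],(400,373)),cv2.resize(t[150:250,195:355],(400,250)).repeat(1,0) if 0 else cv2.copyMakeBorder(cv2.resize(t[150:250,195:355],(400,250)),0,123,0,0,0)])[:,:,::-1])
E
```

```text
t: 2.8
ee_pos: [542.2, 150.5, 92.3]
orientation: [0.028, -3.139, 0.003]
ft_force: [0.1, -0.4, 0.2]
width: 0.6
t 2.8 [542.16 150.47  92.34] F [ 0.1 -0.4  0.2] w 0.6
```

View pics/pre.png

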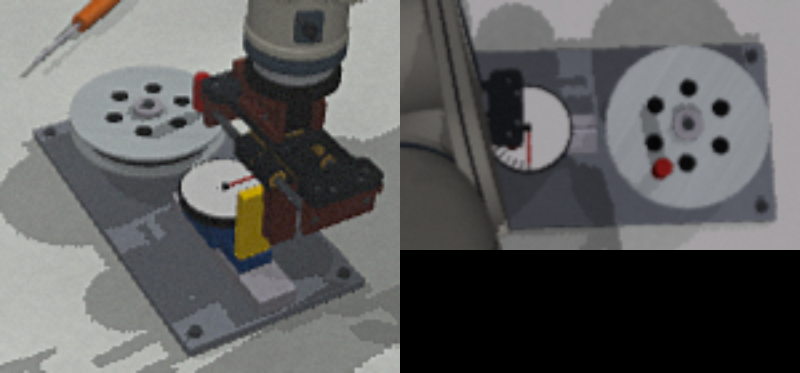

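The fingers hang just outside the yellow tab with nothing touched, and the needle is at rest.

```bash
python3 -m inch '[{"xyz":[-0.05,-0.3,0],"spin":0},{"xyz":[-0.1,-0.7,0],"spin":0},{"xyz":[-0.1,-1.0,0],"spin":0},{"xyz":[-0.1,-1.2,0],"spin":0},{"xyz":[-0.1,-1.4,0],"spin":0},{"xyz":[-0.1,-1.6,0],"spin":0},{"xyz":[-0.1,-1.7,0],"spin":0},{"xyz":[-0.1,-1.8,0],"spin":0},{"xyz":[-0.1,-1.9,0],"spin":0},{"xyz":[-0.1,-2.0,0],"spin":0}]'
```

```text
t: 3.9
ee_pos: [544.6, 130.5, 93.7]
orientation: [0.027, -3.141, 0.002]
ft_force: [0.3, -0.4, 0.8]
width: 0.6
```

```bash
python3 -m inch '[{"xyz":[0,-0.1,0],"spin":0},{"xyz":[0,-0.2,0],"spin":0},{"xyz":[0,-0.3,0],"spin":0},{"xyz":[0,-0.4,0],"spin":0},{"xyz":[0,-0.5,0],"spin":0},{"xyz":[0,-0.6,0],"spin":0},{"xyz":[0,-0.7,0],"spin":0},{"xyz":[0,-0.8,0],"spin":0}]'
```

```text
t: 4.7
ee_pos: [544.8, 124.4, 93.8]
orientation: [0.027, -3.141, -0.003]
ft_force: [-1.3, 10.2, -0.9]
width: 0.2
```

```bash
python3 -m inch '[{"xyz":[0,-0.1,0],"spin":0},{"xyz":[0,-0.25,0],"spin":0},{"xyz":[0,-0.4,0],"spin":0},{"xyz":[0,-0.55,0],"spin":0},{"xyz":[0,-0.7,0],"spin":0},{"xyz":[0,-0.85,0],"spin":0},{"xyz":[0,-1.0,0],"spin":0},{"xyz":[0,-1.15,0],"spin":0},{"xyz":[0,-1.3,0],"spin":0},{"xyz":[0,-1.45,0],"spin":0},{"xyz":[0,-1.6,0],"spin":0},{"xyz":[0,-1.75,0],"spin":0},{"xyz":[0,-1.9,0],"spin":0},{"xyz":[0,-2.05,0],"spin":0},{"xyz":[0,-2.2,0],"spin":0}]'
```

```text
t: 6.2
ee_pos: [545.2, 107.2, 93.9]
orientation: [-0.022, 3.141, 0.014]
ft_force: [-3.3, 35.9, -1.7]
width: -0.1
```

```bash
python3 -m inch '[{"xyz":[0,0,0],"spin":0}]'
python3 - <<'E'
from h import *
st(); im=ctrl.get_image("scene");t=ctrl.get_image("top")
cv2.imwrite("pics/scene_h.png",im[:,:,::-1]);cv2.imwrite("pics/top_h.png",t[:,:,::-1])
st()
cv2.imwrite("pics/h1.png",np.hstack([cv2.resize(im[140:250,190:300],(400,400)),cv2.resize(t[160:240,215:295],(400,400))])[:,:,::-1])
E
```

```text
t: 6.3
ee_pos: [545.0, 108.8, 93.9]
orientation: [-0.024, 3.141, 0.016]
ft_force: [0.0, -0.9, 0.2]
width: 0.0
t 6.3 [545.02 108.79  93.92] F [ 0.  -0.9  0.2] w 0.0
t 6.4 [545.08 107.65  93.9 ] F [-0.2  4.2  1.1] w 0.6
```

View pics/h1.png

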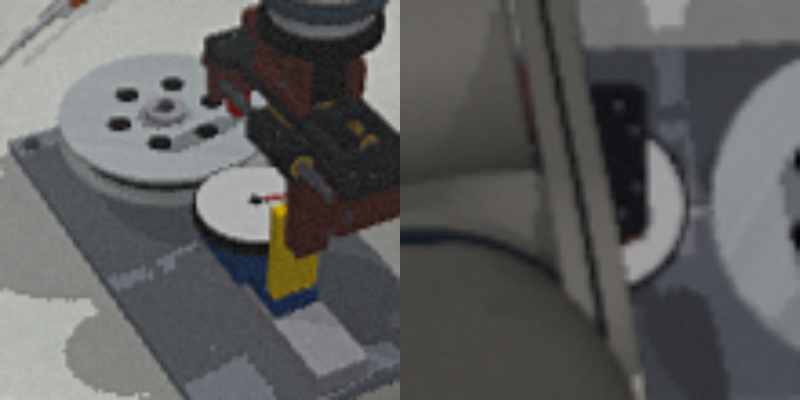

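The dial and tab have moved about 18 mm towards the pulley, and the push stopped with 36 N at TCP y = 107.2. I'll press again gently to confirm that this is the stop and not drag.

```bash
python3 -m inch '[{"xyz":[0,-0.05,0],"spin":0},{"xyz":[0,-0.1,0],"spin":0},{"xyz":[0,-0.15,0],"spin":0},{"xyz":[0,-0.2,0],"spin":0},{"xyz":[0,-0.25,0],"spin":0},{"xyz":[0,-0.25,0],"spin":0}]'
python3 -m inch '[{"xyz":[0,-0.2,0],"spin":0},{"xyz":[0,-0.3,0],"spin":0},{"xyz":[0,-0.35,0],"spin":0},{"xyz":[0,-0.35,0],"spin":0}]'
```

```text
t: 7.0
ee_pos: [545.1, 107.5, 94.0]
orientation: [-0.021, 3.141, 0.02]
ft_force: [-1.3, 18.4, -0.4]
width: 0.2
t: 7.4
ee_pos: [545.1, 107.5, 94.1]
orientation: [-0.018, 3.14, 0.028]
ft_force: [-1.9, 26.2, -1.7]
width: 0.1
```

Force rose from 18 to 26 N with no movement at y = 107.5, so the carriage is home at the hard stop. Next I back off, lift and go over the grip.

```bash
python3 -m inch '[{"xyz":[0,0.1,0],"spin":0},{"xyz":[0,0.5,0],"spin":0},{"xyz":[0,1.5,0],"spin":0},{"xyz":[0,2.5,0],"spin":0},{"xyz":[0,3,0],"spin":0},{"xyz":[0,3,-1],"spin":0},{"xyz":[0,3,-3],"spin":0},{"xyz":[0,3,-6],"spin":0},{"xyz":[0,3,-9],"spin":0},{"xyz":[0,3,-10],"spin":0},{"xyz":[0,3,-10],"spin":0}]'
python3 - <<'E'
from h import *
st(); to(502,-68,150,90.95)
E
```

```text
t: 8.5
ee_pos: [545.7, 135.8, 196.5]
orientation: [-0.018, 3.137, 0.029]
ft_force: [0.2, 0.1, -0.6]
width: 0.6
t 8.5 [545.74 135.79 196.47] F [ 0.2  0.1 -0.6] w 0.6
shift cm [  4.63 -20.41   4.24] yaw 90.67 spin -0.28
```

```bash
python3 -m inch '[{"xyz":[0.3,-1,0],"spin":0},{"xyz":[0.8,-3.5,0],"spin":0},{"xyz":[1.4,-6.5,0],"spin":0},{"xyz":[2.2,-10,0.2],"spin":0},{"xyz":[3,-13.5,0.6],"spin":0},{"xyz":[3.8,-16.5,1.5],"spin":0},{"xyz":[4.3,-19,2.5],"spin":0},{"xyz":[4.6,-20.2,3.5],"spin":0},{"xyz":[4.6,-20.4,4.2],"spin":0},{"xyz":[4.6,-20.4,4.2],"spin":0}]' 0.5
python3 - <<'E'
from h import *
im=ctrl.get_image("scene");t=ctrl.get_image("top")
cv2.imwrite("pics/scene_g.png",im[:,:,::-1]);cv2.imwrite("pics/top_g.png",t[:,:,::-1])
st(); to(502,-68,84,90.95)
k,c,n=blob("scene",im,(0,120,60),(12,255,255),(230,145,275,180)); ys,xs=np.nonzero(k);print("red sc",c,n,xs.min(),xs.max(),ys.min(),ys.max())
cv2.imwrite("pics/g1.png",np.hstack([cv2.resize(im[120:250,170:300],(400,400)),cv2.resize(t[140:240,205:305],(400,400))])[:,:,::-1])
E
```

```text
t: 9.5
ee_pos: [501.4, -67.7, 148.9]
orientation: [-0.017, 3.14, 0.03]
ft_force: [-0.4, 0.8, -0.2]
width: 44.2
t 9.6 [502.41 -67.13 150.14] F [-0.1 -0.7 -0.4] w 43.8
shift cm [ 0.07 -0.21  6.61] yaw 90.71 spin -0.24
red sc (np.float64(255.63636363636363), np.float64(163.4090909090909)) 66 253 265 151 171
```

View pics/g1.png

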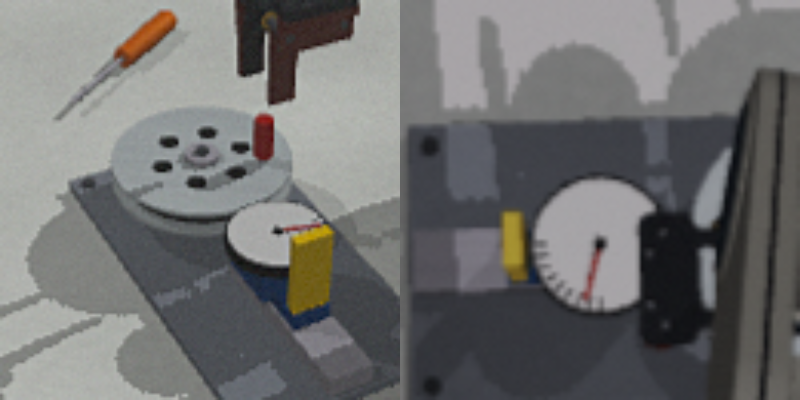

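The tab now stands about 17 mm further in. The needle has moved about 15° (0.27 rad), which is 0.9 mm, exactly right for "home on the round". The grip is unmoved, so I go down and grasp.

```bash
python3 -m inch '[{"xyz":[0,-0.1,1],"spin":0},{"xyz":[0,-0.15,2.5],"spin":0},{"xyz":[0,-0.15,4.2],"spin":0},{"xyz":[0,-0.15,5.5],"spin":0},{"xyz":[0,-0.15,6.2],"spin":0},{"xyz":[0,-0.15,6.5],"spin":0},{"xyz":[0,-0.15,6.5],"spin":0}]'
python3 -m inch '[{"xyz":[0,0,0],"spin":0},{"xyz":[0,0,0],"spin":0},{"xyz":[0,0,0],"spin":0},{"xyz":[0,0,0],"spin":0},{"xyz":[0,0,0],"spin":0},{"xyz":[0,0,0],"spin":0}]' 1
python3 - <<'E'
from h import *
o=ctrl.get_obs(); d=o["ee_pos"][:2]-AX; print(np.hypot(*d),np.degrees(np.arctan2(d[1],d[0])))
im=ctrl.get_image("scene");t=ctrl.get_image("top")
cv2.imwrite("pics/scene_g2.png",im[:,:,::-1]);cv2.imwrite("pics/top_g2.png",t[:,:,::-1])
E
```

```text
t: 10.3
ee_pos: [502.7, -67.3, 84.9]
orientation: [-0.02, 3.138, 0.03]
ft_force: [0.4, -0.4, -0.2]
width: 44.0
t: 10.9
ee_pos: [503.0, -67.5, 85.3]
orientation: [-0.02, 3.137, 0.029]
ft_force: [-0.5, -0.4, 2.7]
width: 17.7
54.3316019209296 145.02491838551612
```

```bash
cat >> h.py <<'E'
DC=None
def needle(n,im,dc):
    h=cv2.cvtColor(im,cv2.COLOR_RGB2HSV).astype(int); m=((h[...,0]<12)|(h[...,0]>168))&(h[...,1]>90)&(h[...,2]>50)
    ys,xs=np.nonzero(m); P=[]
    for x,y in zip(xs,ys):
        w=cast(n,(x,y),88)[:2]-dc
        if 4<np.hypot(*w)<42: P.append([*w,h[y,x,1]])
    if len(P)<3: return None,len(P)
    P=np.array(P); d=(P[:,:2]*P[:,2:]).sum(0)
    # zero: needle along -bench x (world angle YAW+90deg); clockwise positive
    a=YAW+np.pi/2-np.arctan2(d[1],d[0]); return float(((a+np.pi)%(2*np.pi)-np.pi)/0.3),len(P)
E
python3 - <<'E'
from h import *
for f in("0","_g","_g2"):
    t=cv2.imread(f"pics/top{f}.png")[:,:,::-1].copy(); s=cv2.imread(f"pics/scene{f}.png")[:,:,::-1].copy()
    for n,im in(("top",t),("scene",s)):
        g=cv2.cvtColor(im,cv2.COLOR_RGB2GRAY); k=np.zeros_like(g)
        b=(225,180,275,222) if n=="top" else (240,185,286,215)
        if n=="top": b=(225,180,265 if f=="0" else 264,222)
        k[b[1]:b[3],b[0]:b[2]]=(g[b[1]:b[3],b[0]:b[2]]>140)*255
        cs,_=cv2.findContours(k,cv2.RETR_EXTERNAL,cv2.CHAIN_APPROX_NONE); c=max(cs,key=cv2.contourArea)
        e=cv2.fitEllipse(c); print(f,n,np.round(e[0],1),np.round(e[1],1),cast(n,e[0],86).round(1),cv2.boundingRect(c))
    dc=np.array([545.2,61.8 if f=="0" else 44.])
    print([needle(n,i,dc) for n,i in(("top",t),("scene",s))])
E
```

```text
0 top [246.6 199.6] [26.6 30.9] [548.1  59.7  86. ] (230, 186, 32, 31)
0 scene [261.4 199.6] [19.6 26.3] [553.8  61.5  86. ] (248, 190, 30, 21)
[(-0.00026876983843848734, 12), (0.8766742275781455, 14)]
_g top [252.2 199.7] [24.7 31.1] [547.8  46.   86. ] (239, 185, 25, 32)
_g scene [256.1 193.7] [20.1 32. ] [554.7  35.1  86. ] (240, 185, 37, 21)
[(0.2878775161473376, 13), (1.1737147798022167, 11)]
_g2 top [252.2 199.7] [24.7 31. ] [547.7  46.   86. ] (239, 185, 25, 32)
_g2 scene [256.2 193.7] [19.8 32.5] [554.5  35.5  86. ] (240, 185, 38, 21)
[(0.2883656298686743, 13), (1.1719413716817477, 11)]
```

```bash
cat >> h.py <<'E'
PIV={"top":cast("top",(254.7,200.3),88)[:2],"scene":cast("scene",(260.1,194.8),88)[:2]}
def read():
    r={}
    for n in("top","scene"): 
        im=ctrl.get_image(n); r[n]=im; a,k=needle(n,im,PIV[n]); print(n,None if a is None else round(a,2),k,end=" | ")
    o=ctrl.get_obs(); d=o["ee_pos"][:2]-AX; a=np.arctan2(d[1],d[0])
    tan=np.array([-np.sin(a),np.cos(a)]); f=o["ft_force"][:2]
    print("t",round(o["t"],2),"r",np.hypot(*d).round(1),"th",np.degrees(a).round(1),"z",o["ee_pos"][2].round(1),"Ftan",(f@tan).round(1),"Frad",(f@[np.cos(a),np.sin(a)]).round(1),"Fz",o["ft_force"][2].round(1))
    return r
def arc(th,n=10,r=55):
    "rows along the arc about AX from now by th degrees"
    o=ctrl.get_obs(); R=Rot.from_rotvec(o["orientation"]); d=o["ee_pos"][:2]-AX; a=np.arctan2(d[1],d[0])
    for i in range(1,n+1):
        b=a+np.radians(th)*i/n; p=np.array([*(AX+r*np.array([np.cos(b),np.sin(b)])),85.]); print((R.inv().apply(p-o["ee_pos"])/10).round(2).tolist(),end=",")
    print()
E
python3 - <<'E'
from h import *
print(PIV)
for f in("_g","_g2"):
    for n in("top","scene"):
        im=cv2.imread(f"pics/{n}{f}.png")[:,:,::-1].copy(); print(f,n,needle(n,im,PIV[n]))
arc(30,10)
arc(-30,10)
E
```

```text
{'top': array([545.78803822,  39.88272673]), 'scene': array([548.96832134,  45.62090517])}Traceback (most recent call last):
  File "<stdin>", line 5, in <module>
  File "h.py", line 25, in needle
    w=cast(n,(x,y),88)[:2]-dc
      ~~~~^^^^^^^^^^^^
  File "h.py", line 4, in cast
    i=ctrl.camera_info(n);K=np.array(i["camera_matrix"]);R=np.array(i["R"]);t=np.array(i["t"])
ValueError: time passes only in moves, steps and waits
```

```bash
sed -i 's/i=ctrl.camera_info(n);K=/i=info(n);K=/; s/^def cast/import functools\n@functools.lru_cache\ndef info(n): return ctrl.camera_info(n)\ndef cast/' h.py
python3 - <<'E'
from h import *
print(PIV)
for f in("_g","_g2"):
    for n in("top","scene"):
        im=cv2.imread(f"pics/{n}{f}.png")[:,:,::-1].copy(); print(f,n,needle(n,im,PIV[n]))
arc(30,10)
arc(-30,10)
E
```

```text
{'top': array([545.78803822,  39.88272673]), 'scene': array([548.96832134,  45.62090517])}
_g top (0.993114681455339, 13)
_g scene (0.7008950327663015, 12)
_g2 top (0.9936972339689406, 13)
_g2 scene (0.6985864328058433, 12)
[0.22, -0.2, 0.02],[0.37, -0.45, 0.01],[0.5, -0.7, 0.01],[0.63, -0.96, 0.0],[0.73, -1.23, -0.0],[0.83, -1.5, -0.01],[0.91, -1.77, -0.01],[0.98, -2.05, -0.02],[1.03, -2.34, -0.02],[1.06, -2.62, -0.03],
[-0.12, 0.27, 0.03],[-0.31, 0.49, 0.04],[-0.5, 0.7, 0.04],[-0.71, 0.9, 0.04],[-0.93, 1.08, 0.05],[-1.16, 1.26, 0.05],[-1.39, 1.43, 0.06],[-1.64, 1.58, 0.06],[-1.89, 1.72, 0.07],[-2.15, 1.84, 0.07],
```

```bash
cat >> h.py <<'E'
def segs(step=2.5,n=8,k=3,r=55):
    o=ctrl.get_obs(); R=Rot.from_rotvec(o["orientation"]); p0=o["ee_pos"].copy(); d=p0[:2]-AX; a=np.degrees(np.arctan2(d[1],d[0]))
    for j in range(k):
        for i in range(1,n+1):
            b=np.radians(a+step*i); p=np.array([*(AX+r*np.array([np.cos(b),np.sin(b)])),85.]); s=np.round(R.inv().apply(p-p0)*2/10,1)/2; print("[%g,%g,%g]"%tuple(s),end=" ")
        p0=p; a+=step*n; print()
E
python3 -c "
from h import *
segs()"
```

```text
[0.2,-0.15,0] [0.3,-0.35,0] [0.45,-0.55,0] [0.55,-0.8,0] [0.65,-1,0] [0.75,-1.25,-0] [0.8,-1.45,-0] [0.9,-1.7,-0] 
[0.05,-0.25,-0] [0.1,-0.45,-0] [0.15,-0.7,-0] [0.2,-0.95,-0] [0.2,-1.2,-0] [0.2,-1.4,-0.05] [0.2,-1.65,-0.05] [0.2,-1.9,-0.05] 
[-0,-0.25,-0] [-0.05,-0.5,-0] [-0.1,-0.7,-0] [-0.15,-0.95,-0] [-0.2,-1.2,-0] [-0.3,-1.4,-0] [-0.4,-1.65,-0.05] [-0.45,-1.85,-0.05]
```

```bash
python3 -m inch '[{"xyz":[0.15,-0.15,0],"spin":0},{"xyz":[0.3,-0.35,0],"spin":0},{"xyz":[0.45,-0.55,0],"spin":0},{"xyz":[0.55,-0.8,0],"spin":0},{"xyz":[0.65,-1,0],"spin":0},{"xyz":[0.75,-1.25,0],"spin":0},{"xyz":[0.8,-1.45,0],"spin":0},{"xyz":[0.9,-1.7,0],"spin":0},{"xyz":[0.9,-1.7,0],"spin":0}]' | tail -2; python3 -c "
from h import *
read();segs(k=2)"
```

```text
ft_force: [4.5, -0.8, 2.3]
width: 17.4
top 0.99 13 | scene 0.7 12 | t 12.0 r 54.0 th 165.5 z 85.3 Ftan 1.7 Frad -4.8 Fz 2.9
[0.15,-0.2,0] [0.2,-0.45,0] [0.25,-0.7,0] [0.25,-0.9,0] [0.3,-1.15,0] [0.3,-1.4,-0] [0.3,-1.65,-0] [0.25,-1.9,-0] 
[-0.05,-0.25,-0] [-0.05,-0.5,-0] [-0.1,-0.7,-0] [-0.15,-0.95,-0] [-0.25,-1.2,-0] [-0.3,-1.4,-0] [-0.4,-1.65,-0.05] [-0.5,-1.85,-0.05]
```

```bash
sed -i 's/r=55/r=54.3/' h.py; python3 -m inch '[{"xyz":[0.1,-0.2,0],"spin":0},{"xyz":[0.15,-0.45,0],"spin":0},{"xyz":[0.2,-0.7,0],"spin":0},{"xyz":[0.2,-0.9,0],"spin":0},{"xyz":[0.25,-1.15,0],"spin":0},{"xyz":[0.25,-1.4,0],"spin":0},{"xyz":[0.25,-1.65,0],"spin":0},{"xyz":[0.2,-1.9,0],"spin":0},{"xyz":[0.2,-1.9,0],"spin":0}]' | tail -2; python3 -c "
from h import *
read()";python3 -m inch '[{"xyz":[0,-0.25,0],"spin":0},{"xyz":[-0.05,-0.5,0],"spin":0},{"xyz":[-0.1,-0.7,0],"spin":0},{"xyz":[-0.15,-0.95,0],"spin":0},{"xyz":[-0.25,-1.2,0],"spin":0},{"xyz":[-0.3,-1.4,0],"spin":0},{"xyz":[-0.4,-1.65,0],"spin":0},{"xyz":[-0.5,-1.85,0],"spin":0},{"xyz":[-0.5,-1.85,0],"spin":0}]' | tail -2; python3 -c "
from h import *
read();segs(k=3)"
```

```text
ft_force: [3.8, 1.8, 2.7]
width: 17.6
top 0.99 13 | scene 0.7 12 | t 13.0 r 53.6 th -173.9 z 85.2 Ftan -0.7 Frad -5.1 Fz 4.9
ft_force: [4.0, 3.6, 4.3]
width: 17.7
top 0.99 13 | scene 0.7 12 | t 14.0 r 53.4 th -153.5 z 85.3 Ftan -0.3 Frad -5.0 Fz 5.2
[-0.05,-0.25,0] [-0.15,-0.45,0] [-0.25,-0.65,0] [-0.4,-0.85,0] [-0.55,-1.05,0] [-0.7,-1.2,0] [-0.85,-1.4,0] [-1,-1.55,0] 
[-0.15,-0.15,-0] [-0.35,-0.3,-0] [-0.55,-0.45,-0] [-0.75,-0.6,-0] [-0.95,-0.75,-0] [-1.15,-0.85,-0] [-1.35,-0.95,-0] [-1.55,-1.05,-0] 
[-0.2,-0.1,0] [-0.45,-0.2,0] [-0.65,-0.25,0] [-0.9,-0.3,0] [-1.1,-0.35,0] [-1.35,-0.4,0] [-1.6,-0.45,0] [-1.85,-0.45,0]
```

```bash
sed -i 's/r=54.3/r=55/; s/AX=np.array(\[547.5,-98.6\])/AX=np.array([548.7,-97.5])/' h.py; python3 -c "
from h import *
segs(k=3)"
```

```text
[-0.1,-0.2,0] [-0.25,-0.4,0] [-0.35,-0.6,0] [-0.5,-0.8,0] [-0.65,-1,0] [-0.8,-1.2,0] [-0.95,-1.35,0] [-1.15,-1.55,0] 
[-0.2,-0.15,-0] [-0.35,-0.3,-0] [-0.55,-0.45,-0] [-0.75,-0.6,-0] [-0.95,-0.75,-0] [-1.15,-0.85,-0] [-1.35,-0.95,-0] [-1.6,-1.05,-0] 
[-0.2,-0.1,0] [-0.45,-0.15,0] [-0.7,-0.25,0] [-0.9,-0.3,0] [-1.15,-0.35,0] [-1.4,-0.4,0] [-1.6,-0.45,0] [-1.85,-0.45,0]
```

```bash
python3 -m inch '[{"xyz":[-0.1,-0.2,0],"spin":0},{"xyz":[-0.25,-0.4,0],"spin":0},{"xyz":[-0.35,-0.6,0],"spin":0},{"xyz":[-0.5,-0.8,0],"spin":0},{"xyz":[-0.65,-1,0],"spin":0},{"xyz":[-0.8,-1.2,0],"spin":0},{"xyz":[-0.95,-1.35,0],"spin":0},{"xyz":[-1.15,-1.55,0],"spin":0},{"xyz":[-1.15,-1.55,0],"spin":0}]' | tail -2; python3 -c "
from h import *
read()";python3 -m inch '[{"xyz":[-0.2,-0.15,0],"spin":0},{"xyz":[-0.35,-0.3,0],"spin":0},{"xyz":[-0.55,-0.45,0],"spin":0},{"xyz":[-0.75,-0.6,0],"spin":0},{"xyz":[-0.95,-0.75,0],"spin":0},{"xyz":[-1.15,-0.85,0],"spin":0},{"xyz":[-1.35,-0.95,0],"spin":0},{"xyz":[-1.6,-1.05,0],"spin":0},{"xyz":[-1.6,-1.05,0],"spin":0}]' | tail -2; python3 -c "
from h import *
read();segs(k=3)"
```

```text
ft_force: [1.6, 2.3, 6.7]
width: 17.8
top 0.99 13 | scene 0.7 12 | t 15.0 r 55.0 th -133.6 z 85.2 Ftan -1.1 Frad -2.7 Fz 6.6
ft_force: [-0.3, 0.3, 8.7]
width: 16.8
top 0.99 13 | scene 0.7 12 | t 16.0 r 55.1 th -114.9 z 85.2 Ftan -0.4 Frad -0.0 Fz 9.1
[-0.2,-0.1,0] [-0.45,-0.2,0] [-0.65,-0.25,0] [-0.9,-0.35,0] [-1.15,-0.4,0] [-1.35,-0.45,0] [-1.6,-0.5,0] [-1.85,-0.5,0] 
[-0.25,-0,0] [-0.5,-0.05,0] [-0.7,-0,0] [-0.95,-0,0] [-1.2,0,0] [-1.45,0.05,0] [-1.65,0.1,0] [-1.9,0.15,0] 
[-0.25,0.05,0] [-0.45,0.15,0] [-0.7,0.2,0] [-0.9,0.3,0] [-1.1,0.4,0] [-1.35,0.55,0] [-1.55,0.65,0] [-1.75,0.8,0]
```

```bash
python3 -m inch '[{"xyz":[-0.2,-0.1,-0.05],"spin":0},{"xyz":[-0.45,-0.2,-0.1],"spin":0},{"xyz":[-0.65,-0.25,-0.1],"spin":0},{"xyz":[-0.9,-0.35,-0.1],"spin":0},{"xyz":[-1.15,-0.4,-0.1],"spin":0},{"xyz":[-1.35,-0.45,-0.1],"spin":0},{"xyz":[-1.6,-0.5,-0.1],"spin":0},{"xyz":[-1.85,-0.5,-0.1],"spin":0},{"xyz":[-1.85,-0.5,-0.1],"spin":0}]' | tail -2; python3 -c "
from h import *
r=read();segs(k=3)
im,t=r['scene'],r['top']
cv2.imwrite('pics/r1.png',np.hstack([cv2.resize(im[120:250,170:300],(400,400)),cv2.resize(t[140:260,225:345],(400,400))])[:,:,::-1])"
```

```text
ft_force: [-0.5, -0.1, -13.2]
width: 17.5
top 0.99 13 | scene 0.7 12 | t 17.0 r 55.1 th -94.6 z 85.5 Ftan 0.4 Frad 0.6 Fz -16.2
[-0.25,-0,0.05] [-0.5,-0,0.05] [-0.7,-0,0.05] [-0.95,0,0.05] [-1.2,0.05,0.05] [-1.45,0.05,0.05] [-1.65,0.1,0.05] [-1.9,0.15,0.05] 
[-0.25,0.05,0] [-0.45,0.15,0] [-0.7,0.25,0] [-0.9,0.3,0] [-1.1,0.45,0] [-1.35,0.55,0] [-1.55,0.65,0] [-1.75,0.8,0] 
[-0.2,0.15,0] [-0.4,0.3,0] [-0.55,0.45,0] [-0.75,0.6,0] [-0.9,0.8,0] [-1.05,0.95,0] [-1.2,1.15,0.05] [-1.35,1.35,0.05]
```

View pics/r1.png

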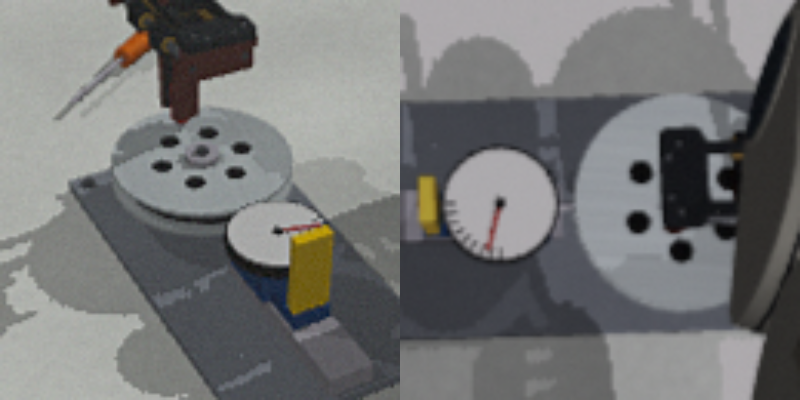

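The grip has come round with the pulley: its old place is empty and it now sits in the fingers on the far side. The needle still reads 0.9, so I carry on.

```bash
python3 -m inch '[{"xyz":[-0.25,0,0.05],"spin":0},{"xyz":[-0.5,0,0.05],"spin":0},{"xyz":[-0.7,0,0.05],"spin":0},{"xyz":[-0.95,0,0.05],"spin":0},{"xyz":[-1.2,0.05,0.05],"spin":0},{"xyz":[-1.45,0.05,0.05],"spin":0},{"xyz":[-1.65,0.1,0.05],"spin":0},{"xyz":[-1.9,0.15,0.05],"spin":0},{"xyz":[-1.9,0.15,0.05],"spin":0}]' | tail -2; python3 -c "
from h import *
read()";python3 -m inch '[{"xyz":[-0.25,0.05,0],"spin":0},{"xyz":[-0.45,0.15,0],"spin":0},{"xyz":[-0.7,0.25,0],"spin":0},{"xyz":[-0.9,0.3,0],"spin":0},{"xyz":[-1.1,0.45,0],"spin":0},{"xyz":[-1.35,0.55,0],"spin":0},{"xyz":[-1.55,0.65,0],"spin":0},{"xyz":[-1.75,0.8,0],"spin":0},{"xyz":[-1.75,0.8,0],"spin":0}]' | tail -2; python3 -c "
from h import *
read();segs(k=3)"
```

```text
ft_force: [0.1, 0.8, -6.9]
width: 17.7
top 2.4 13 | scene 1.82 6 | t 18.0 r 55.3 th -73.7 z 85.4 Ftan 0.7 Frad -1.1 Fz -6.9
ft_force: [-1.0, 1.4, -9.7]
width: 17.6
top 0.99 13 | scene 0.7 12 | t 19.0 r 55.4 th -53.0 z 85.4 Ftan 1.7 Frad -2.8 Fz -11.2
[-0.15,0.2,0.05] [-0.35,0.35,0.05] [-0.55,0.5,0.05] [-0.7,0.65,0.05] [-0.85,0.85,0.05] [-1,1,0.05] [-1.15,1.2,0.1] [-1.3,1.4,0.1] 
[-0.15,0.2,0] [-0.25,0.4,0] [-0.35,0.6,0] [-0.45,0.85,0] [-0.55,1.05,0] [-0.65,1.3,0.05] [-0.7,1.5,0.05] [-0.75,1.75,0.05] 
[-0.05,0.25,0] [-0.1,0.45,0] [-0.15,0.7,0] [-0.15,0.95,0] [-0.15,1.2,0] [-0.15,1.45,0.05] [-0.15,1.65,0.05] [-0.15,1.9,0.05]
```

```bash
python3 -m inch '[{"xyz":[-0.15,0.2,0],"spin":0},{"xyz":[-0.35,0.35,0.05],"spin":0},{"xyz":[-0.55,0.5,0.05],"spin":0},{"xyz":[-0.7,0.65,0.05],"spin":0},{"xyz":[-0.85,0.85,0.05],"spin":0},{"xyz":[-1,1,0.05],"spin":0},{"xyz":[-1.15,1.2,0.05],"spin":0},{"xyz":[-1.3,1.4,0.05],"spin":0},{"xyz":[-1.3,1.4,0.05],"spin":0}]' | tail -2; python3 -c "
from h import *
read()";python3 -m inch '[{"xyz":[-0.15,0.2,0],"spin":0},{"xyz":[-0.25,0.4,0],"spin":0},{"xyz":[-0.35,0.6,0],"spin":0},{"xyz":[-0.45,0.85,0],"spin":0},{"xyz":[-0.55,1.05,0],"spin":0},{"xyz":[-0.65,1.3,0],"spin":0},{"xyz":[-0.7,1.5,0],"spin":0},{"xyz":[-0.75,1.75,0],"spin":0},{"xyz":[-0.75,1.75,0],"spin":0}]' | tail -2; python3 -c "
from h import *
read();segs(k=3)"
```

```text
ft_force: [0.1, -0.5, -7.3]
width: 17.4
top 0.99 13 | scene 0.69 12 | t 20.0 r 55.3 th -32.3 z 85.4 Ftan 1.2 Frad 0.6 Fz -7.5
ft_force: [-0.2, -0.6, -13.7]
width: 17.3
top 1.0 12 | scene 0.7 12 | t 21.0 r 55.3 th -11.7 z 85.5 Ftan 1.4 Frad 1.9 Fz -14.5
[-0,0.25,0.05] [-0.05,0.5,0.05] [-0.1,0.7,0.05] [-0.1,0.95,0.05] [-0.1,1.2,0.1] [-0.1,1.45,0.1] [-0.1,1.7,0.1] [-0.05,1.9,0.1] 
[0.05,0.25,0] [0.1,0.45,0] [0.15,0.7,0] [0.2,0.95,0] [0.3,1.15,0] [0.35,1.4,0.05] [0.45,1.6,0.05] [0.6,1.8,0.05] 
[0.1,0.2,0] [0.25,0.4,0] [0.35,0.6,0] [0.5,0.8,0] [0.65,1,0] [0.8,1.2,0] [1,1.35,0] [1.15,1.5,0]
```

```bash
python3 -m inch '[{"xyz":[0,0.25,0.05],"spin":0},{"xyz":[-0.05,0.5,0.05],"spin":0},{"xyz":[-0.1,0.7,0.1],"spin":0},{"xyz":[-0.1,0.95,0.1],"spin":0},{"xyz":[-0.1,1.2,0.1],"spin":0},{"xyz":[-0.1,1.45,0.1],"spin":0},{"xyz":[-0.1,1.7,0.1],"spin":0},{"xyz":[-0.05,1.9,0.1],"spin":0},{"xyz":[-0.05,1.9,0.1],"spin":0}]' | tail -2; python3 -c "
from h import *
read()";python3 -m inch '[{"xyz":[0.05,0.25,0],"spin":0},{"xyz":[0.1,0.45,0],"spin":0},{"xyz":[0.15,0.7,0],"spin":0},{"xyz":[0.2,0.95,0],"spin":0},{"xyz":[0.3,1.15,0],"spin":0},{"xyz":[0.35,1.4,0],"spin":0},{"xyz":[0.45,1.6,0],"spin":0},{"xyz":[0.6,1.8,0],"spin":0},{"xyz":[0.6,1.8,0],"spin":0}]' | tail -2; python3 -c "
from h import *
read();segs(k=3)"
```

```text
ft_force: [-1.4, -0.8, -1.9]
width: 17.4
top 1.02 11 | scene 0.7 12 | t 22.0 r 55.4 th 8.6 z 85.3 Ftan 0.6 Frad -1.4 Fz -0.3
ft_force: [0.7, -0.5, -7.3]
width: 17.6
top 1.01 11 | scene 0.7 12 | t 23.0 r 55.2 th 29.3 z 85.4 Ftan 0.2 Frad 0.2 Fz -7.6
[0.15,0.2,0.05] [0.25,0.4,0.05] [0.4,0.6,0.05] [0.55,0.8,0.05] [0.7,0.95,0.05] [0.85,1.15,0.05] [1.05,1.3,0.05] [1.2,1.5,0.05] 
[0.2,0.15,0] [0.35,0.3,0] [0.55,0.45,0] [0.75,0.55,0] [1,0.7,0] [1.2,0.8,0] [1.4,0.9,0] [1.65,1,0] 
[0.25,0.1,-0] [0.45,0.15,-0] [0.7,0.2,-0] [0.9,0.25,-0] [1.15,0.3,-0] [1.4,0.35,-0] [1.65,0.35,-0] [1.85,0.4,-0]
```

```bash
python3 -m inch '[{"xyz":[0.15,0.2,0.05],"spin":0},{"xyz":[0.25,0.4,0.05],"spin":0},{"xyz":[0.4,0.6,0.05],"spin":0},{"xyz":[0.55,0.8,0.05],"spin":0},{"xyz":[0.7,0.95,0.05],"spin":0},{"xyz":[0.85,1.15,0.05],"spin":0},{"xyz":[1.05,1.3,0.05],"spin":0},{"xyz":[1.2,1.5,0.05],"spin":0},{"xyz":[1.2,1.5,0.05],"spin":0}]' | tail -2; python3 -c "
from h import *
read()";python3 -m inch '[{"xyz":[0.2,0.15,0],"spin":0},{"xyz":[0.35,0.3,0],"spin":0},{"xyz":[0.55,0.45,0],"spin":0},{"xyz":[0.75,0.55,0],"spin":0},{"xyz":[1,0.7,0],"spin":0},{"xyz":[1.2,0.8,0],"spin":0},{"xyz":[1.4,0.9,0],"spin":0},{"xyz":[1.65,1,0],"spin":0},{"xyz":[1.65,1,0],"spin":0}]' | tail -2; python3 -c "
from h import *
read();segs(k=3)"
```

```text
ft_force: [0.1, -3.2, -3.2]
width: 17.8
top 4.7 17 | scene 4.2 3 | t 24.0 r 55.2 th 49.3 z 85.4 Ftan -2.1 Frad -2.7 Fz -3.1
ft_force: [-0.6, -3.4, -4.7]
width: 17.4
top 0.99 13 | scene 0.69 12 | t 25.0 r 55.1 th 70.1 z 85.4 Ftan -0.3 Frad -3.4 Fz -5.4
[0.25,0.05,0.05] [0.45,0.15,0.05] [0.7,0.2,0.05] [0.95,0.25,0.05] [1.15,0.3,0.05] [1.4,0.3,0.05] [1.65,0.35,0.05] [1.9,0.35,0.05] 
[0.25,-0,-0] [0.5,-0,-0] [0.7,-0.05,-0] [0.95,-0.05,-0] [1.2,-0.1,-0] [1.45,-0.15,-0] [1.65,-0.25,-0] [1.9,-0.3,-0] 
[0.2,-0.1,-0] [0.45,-0.2,-0] [0.65,-0.3,-0] [0.85,-0.4,-0] [1.1,-0.5,-0] [1.3,-0.65,-0] [1.5,-0.8,-0.05] [1.65,-0.95,-0.05]
```

Found it: the needle reads 4.7 near grip angle 49°, while the bump near -74° read only 2.4. I'll go back over it finely and bracket the top by its flanks.

```bash
python3 -c "
from h import *
segs(step=-2,n=5,k=2);segs(step=-3,n=10,k=1)"
```

```text
[-0.15,-0.1,0.05] [-0.35,-0.15,0.05] [-0.5,-0.25,0.05] [-0.7,-0.35,0.05] [-0.85,-0.4,0.05] 
[-0.15,-0.1,-0] [-0.3,-0.2,-0] [-0.5,-0.3,-0] [-0.65,-0.45,-0] [-0.8,-0.55,-0] 
[-0.25,-0.1,0.05] [-0.5,-0.25,0.05] [-0.8,-0.4,0.05] [-1,-0.5,0.05] [-1.25,-0.7,0.05] [-1.5,-0.85,0.05] [-1.7,-1.05,0.05] [-1.9,-1.25,0] [-2.1,-1.45,0] [-2.3,-1.65,0]
```

```bash
R(){ python3 -c "
from h import *
read()"; }
python3 -m inch '[{"xyz":[-0.15,-0.1,0.05],"spin":0},{"xyz":[-0.35,-0.15,0.05],"spin":0},{"xyz":[-0.5,-0.25,0.05],"spin":0},{"xyz":[-0.7,-0.35,0.05],"spin":0},{"xyz":[-0.85,-0.4,0.05],"spin":0},{"xyz":[-0.85,-0.4,0.05],"spin":0}]' >/dev/null; R
python3 -m inch '[{"xyz":[-0.1,-0.05,0],"spin":0},{"xyz":[-0.2,-0.12,0],"spin":0},{"xyz":[-0.2,-0.12,0],"spin":0}]' >/dev/null; R
python3 -m inch '[{"xyz":[-0.1,-0.05,0],"spin":0},{"xyz":[-0.2,-0.13,0],"spin":0},{"xyz":[-0.2,-0.13,0],"spin":0}]' >/dev/null; R
python3 -m inch '[{"xyz":[-0.1,-0.07,0],"spin":0},{"xyz":[-0.19,-0.15,0],"spin":0},{"xyz":[-0.19,-0.15,0],"spin":0}]' >/dev/null; R
python3 -m inch '[{"xyz":[-0.1,-0.08,0],"spin":0},{"xyz":[-0.18,-0.16,0],"spin":0},{"xyz":[-0.18,-0.16,0],"spin":0}]' >/dev/null; R
python3 -m inch '[{"xyz":[-0.1,-0.08,0],"spin":0},{"xyz":[-0.18,-0.17,0],"spin":0},{"xyz":[-0.18,-0.17,0],"spin":0}]' >/dev/null; R
```

```text
top 1.38 11 | scene 1.03 12 | t 25.7 r 55.2 th 60.3 z 85.3 Ftan 5.0 Frad -2.6 Fz 5.2
top 1.95 13 | scene 1.79 7 | t 26.1 r 55.1 th 58.8 z 85.3 Ftan 5.9 Frad -2.0 Fz 4.5
top 2.58 13 | scene 1.9 4 | t 26.5 r 55.1 th 57.2 z 85.3 Ftan 7.0 Frad -2.7 Fz 4.8
top 3.04 10 | scene 2.65 4 | t 26.9 r 55.1 th 55.8 z 85.3 Ftan 6.9 Frad -1.7 Fz 4.3
top 3.43 13 | scene 2.94 4 | t 27.3 r 55.1 th 54.4 z 85.3 Ftan 6.5 Frad -0.8 Fz 4.1
top 3.76 13 | scene 3.32 4 | t 27.7 r 55.0 th 53.0 z 85.3 Ftan 7.0 Frad -0.8 Fz 4.3
```

```bash
R(){ python3 -c "
from h import *
read()"; }
python3 -m inch '[{"xyz":[-0.1,-0.08,0],"spin":0},{"xyz":[-0.22,-0.2,0],"spin":0},{"xyz":[-0.22,-0.2,0],"spin":0}]' >/dev/null; R
python3 -m inch '[{"xyz":[-0.1,-0.09,0],"spin":0},{"xyz":[-0.22,-0.21,0],"spin":0},{"xyz":[-0.22,-0.21,0],"spin":0}]' >/dev/null; R
python3 -m inch '[{"xyz":[-0.1,-0.1,0],"spin":0},{"xyz":[-0.2,-0.2,0],"spin":0},{"xyz":[-0.2,-0.2,0],"spin":0}]' >/dev/null; R
python3 -m inch '[{"xyz":[-0.1,-0.1,0],"spin":0},{"xyz":[-0.18,-0.19,0],"spin":0},{"xyz":[-0.18,-0.19,0],"spin":0}]' >/dev/null; R
python3 -m inch '[{"xyz":[-0.1,-0.1,0],"spin":0},{"xyz":[-0.17,-0.19,0],"spin":0},{"xyz":[-0.17,-0.19,0],"spin":0}]' >/dev/null; R
python3 -m inch '[{"xyz":[-0.1,-0.1,0],"spin":0},{"xyz":[-0.16,-0.19,0],"spin":0},{"xyz":[-0.16,-0.19,0],"spin":0}]' >/dev/null; R
```

```text
top 4.17 14 | scene 4.14 3 | t 28.1 r 55.1 th 50.6 z 85.3 Ftan 4.9 Frad -2.4 Fz 4.1
top 4.54 17 | scene 4.43 4 | t 28.5 r 55.1 th 48.0 z 85.3 Ftan 4.1 Frad -2.6 Fz 2.9
top 4.38 16 | scene 4.41 4 | t 28.9 r 55.2 th 45.4 z 85.3 Ftan 3.8 Frad -2.6 Fz 3.0
top 4.11 13 | scene 3.97 3 | t 29.3 r 55.2 th 42.7 z 85.3 Ftan 3.1 Frad -3.5 Fz 3.5
top 3.54 13 | scene 3.09 3 | t 29.7 r 55.2 th 39.9 z 85.3 Ftan 2.7 Frad -3.2 Fz 2.0
top 2.71 9 | scene 1.9 4 | t 30.1 r 55.3 th 37.0 z 85.3 Ftan 1.9 Frad -4.7 Fz 2.3
```

Backward flanks give the midpoint: 3.54 mm at 39.9° and 53.95°, 2.71 mm at 37.0° and 56.8°, so the top is at about 46.9°. I'll scan forward too, to see any lag in the grip.

```bash
R(){ python3 -c "
from h import *
read()"; }
python3 -m inch '[{"xyz":[0.1,0.12,0],"spin":0},{"xyz":[0.2,0.27,0],"spin":0},{"xyz":[0.2,0.27,0],"spin":0}]' >/dev/null; R
python3 -m inch '[{"xyz":[0.1,0.11,0],"spin":0},{"xyz":[0.22,0.26,0],"spin":0},{"xyz":[0.22,0.26,0],"spin":0}]' >/dev/null; R
python3 -m inch '[{"xyz":[0.12,0.12,0],"spin":0},{"xyz":[0.24,0.25,0],"spin":0},{"xyz":[0.24,0.25,0],"spin":0}]' >/dev/null; R
python3 -m inch '[{"xyz":[0.12,0.12,0],"spin":0},{"xyz":[0.24,0.23,0],"spin":0},{"xyz":[0.24,0.23,0],"spin":0}]' >/dev/null; R
python3 -m inch '[{"xyz":[0.12,0.1,0],"spin":0},{"xyz":[0.25,0.21,0],"spin":0},{"xyz":[0.25,0.21,0],"spin":0}]' >/dev/null; R
python3 -m inch '[{"xyz":[0.12,0.1,0],"spin":0},{"xyz":[0.26,0.19,0],"spin":0},{"xyz":[0.26,0.19,0],"spin":0}]' >/dev/null; R
python3 -m inch '[{"xyz":[0.12,0.1,0],"spin":0},{"xyz":[0.26,0.18,0],"spin":0},{"xyz":[0.26,0.18,0],"spin":0}]' >/dev/null; R
```

```text
top 3.06 12 | scene 2.65 4 | t 30.5 r 55.3 th 38.7 z 85.3 Ftan -5.4 Frad -4.7 Fz -1.2
top 3.53 15 | scene 3.1 3 | t 30.9 r 55.3 th 40.3 z 85.3 Ftan -5.7 Frad -5.6 Fz -1.8
top 3.83 14 | scene 3.51 3 | t 31.3 r 55.3 th 41.8 z 85.4 Ftan -5.3 Frad -4.7 Fz -3.3
top 4.31 14 | scene 3.99 3 | t 31.7 r 55.3 th 43.3 z 85.4 Ftan -4.6 Frad -5.0 Fz -2.4
top 4.28 17 | scene 4.21 3 | t 32.1 r 55.3 th 44.6 z 85.3 Ftan -5.6 Frad -2.6 Fz -3.3
top 4.38 16 | scene 4.43 4 | t 32.5 r 55.2 th 45.9 z 85.4 Ftan -5.1 Frad -3.6 Fz -3.8
top 4.39 14 | scene 4.62 3 | t 32.9 r 55.3 th 47.2 z 85.4 Ftan -4.9 Frad -2.9 Fz -4.2
```

Lag between the two directions is only about 0.4°, so the top is at about 47°, where the grip now stands. I'll unload the arm and check before letting go.

```bash
python3 -m inch '[{"xyz":[0,0,0],"spin":0},{"xyz":[0,0,0],"spin":0},{"xyz":[0,0,0],"spin":0}]' >/dev/null;  python3 -c "
from h import *
read()"; python3 -m inch '[{"xyz":[0,0,0],"spin":0},{"xyz":[0,0,0],"spin":0},{"xyz":[0,0,0],"spin":0}]' >/dev/null;  python3 -c "
from h import *
read()"
```

```text
top 4.39 14 | scene 4.61 3 | t 33.3 r 55.3 th 47.0 z 85.3 Ftan -0.9 Frad -3.8 Fz 0.2
top 4.4 15 | scene 4.63 3 | t 33.7 r 55.3 th 47.0 z 85.3 Ftan -0.8 Frad -3.5 Fz -1.0
```

```bash
python3 -m inch '[{"xyz":[0,0,0],"spin":0},{"xyz":[0,0,0],"spin":0},{"xyz":[0,0,0],"spin":0},{"xyz":[0,0,0],"spin":0}]' 0.6;  python3 -c "
from h import *
read()"; python3 -m inch '[{"xyz":[0,0,-0.5],"spin":0},{"xyz":[0,0,-1.5],"spin":0},{"xyz":[0,0,-3],"spin":0},{"xyz":[0,0,-5],"spin":0},{"xyz":[0,0,-7.5],"spin":0},{"xyz":[0,0,-10],"spin":0},{"xyz":[0,0,-12],"spin":0},{"xyz":[0,0,-13],"spin":0},{"xyz":[3,-2,-13],"spin":0},{"xyz":[6,-4,-13],"spin":0},{"xyz":[9,-6,-13],"spin":0},{"xyz":[12,-8,-13],"spin":0},{"xyz":[14,-9,-13],"spin":0},{"xyz":[15,-10,-13],"spin":0},{"xyz":[15,-10,-13],"spin":0},{"xyz":[15,-10,-13],"spin":0}]';  python3 -c "
from h import *
r=read(); im,t=r['scene'],r['top']
k,c,n=blob('scene',im,(0,120,60),(12,255,255),(200,140,280,190)); print('grip scene',c,n, c and cast('scene',c,98)-[*AX,0])
k,c,n=blob('top',t,(0,120,60),(12,255,255),(275,160,345,240)); print('grip top',c,n, c and cast('top',c,105)-[*AX,0])
cv2.imwrite('pics/f1.png',np.hstack([cv2.resize(im[120:250,170:300],(400,400)),cv2.resize(t[140:260,225:345],(400,400))])[:,:,::-1])"
```

```text
t: 34.1
ee_pos: [586.7, -56.8, 85.5]
orientation: [-0.02, 3.122, 0.026]
ft_force: [-0.3, -0.3, -0.0]
width: 35.0
top 4.4 15 | scene 4.42 4 | t 34.2 r 55.5 th 47.0 z 85.4 Ftan 0.8 Frad -0.4 Fz 0.2
t: 35.8
ee_pos: [436.4, -161.2, 211.3]
orientation: [-0.019, 3.122, 0.026]
ft_force: [-0.3, -0.5, -0.1]
width: 35.1
top 4.4 15 | scene 4.44 4 | t 35.9 r 128.8 th -150.6 z 211.0 Ftan 0.3 Frad 0.1 Fz -0.1
grip scene (np.float64(228.10256410256412), np.float64(171.94871794871796)) 78 [36.82310117 32.77867827 98.        ]
grip top (np.float64(294.2682926829268), np.float64(182.82926829268294)) 41 [ 35.94338814  40.4629198  105.        ]
```

View pics/f1.png

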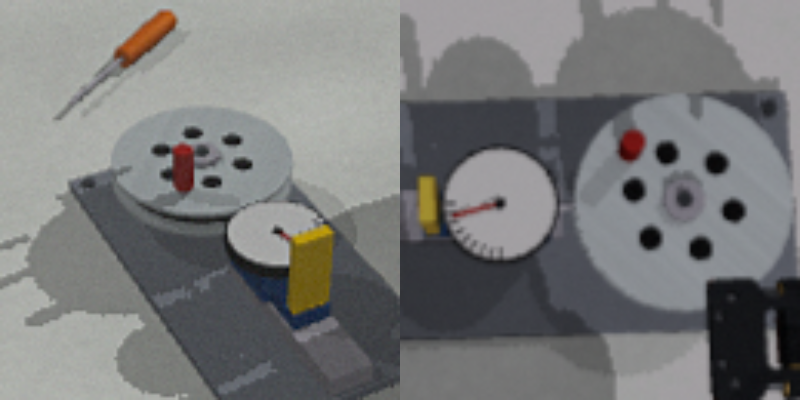

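```bash
python3 -c "
from workcell import ctrl
print(ctrl.close_job())"
```

```text
the job is handed in; nothing more can be done
None
```

The job is handed in. The pulley stands still with its high spot under the pointer, the carriage was pushed fully home, and the gripper has let go.

- **Carriage:** I pushed it by the yellow tab to the hard stop. The highest force reading I saw was about 36 N. Pressing again raised the force from 18 to 26 N with no movement, and the needle read about 0.9 mm, as expected on the round with the carriage home. It travelled only about 18 mm in the pictures, so it probably did not start fully drawn back.
- **Finding the high spot:** I turned the pulley about 285° anticlockwise at roughly 20°/s. The lesser bump showed with the crank grip near -74°, reading about 2.4 mm at one point. The high spot showed near 47–49°, peaking at about 4.5 mm. The remaining ~75° was not swept, since only two bumps exist and 4.5 mm matches the high one.
- **Placing it:** Equal readings on both flanks put the top at about 46.9°, and scanning the other way differed by only about 0.4°. I released at 47.0°.
- **Last checks:** After release and retreat, both cameras read the needle at 4.4 mm, unchanged from before letting go. In the last picture the tab and dial were where they stood after the push, the arm was clear with no force on it, and the screwdriver had not moved. I took no final picture of the mug or adapter.
- **Disagreements:** The two cameras differed by up to about 0.8 mm in some needle readings, because the tab partly hides the needle from the scene camera. The pulley's axis came out about 1.6 mm from my first camera estimate and was corrected while turning.

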